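# Stow the red pigment tin in the roll-top bench store

### The job

Roll the tambour door of the wooden bench store up, put the red pigment tin from the plywood rack upright into the store's free bay (the one with the green pad) with a broad face towards the door, and roll the tambour fully shut again. Set the tin down gently rather than dropping it, do not tip it over, and leave the other tins and the things on the bench where they are.

Things in the scene. Friction and masses are not known exactly. Their poses are not given: they have to be found in the camera images.
- store: Fixed dark wood roll-top store, 280 wide (y), 380 deep (x), 205 high, half-round profile. Origin on the bench below the tambour's axis; its x points to the back, the door faces -x. Cheeks (inner faces y +-128) rise to radius 182 about the axis; a fixed sill board in front, x -169 to -157, is 79 high; behind x +50 a curved cover. Inner floor 12 above the bench.
- axis (a point): The tambour's turning axis, along the store's y, 15 above the store's origin. The door's slats, 252 wide, outer radius 174 about it, span elevations 22 to 107 deg (from level front) when shut.
- tambour (a joint): Angle of the segmented tambour door on its circular track, rad: 0 fully shut (edge on the sill), 1.25 fully open; a stop at each end. It stays where it is left; moving it takes about 1 to 5 N along the track at the pull.
- pull (a point): Grip point of the door's brass pull, a fin at the store's y 0: 14 thick (y), 34 along the track, standing 42 out from the slats; point 28 out, 202 from the axis, at elevation 26 deg + door angle, where the fin points: forward when shut, nearly straight up when open. Pinch it along y, from above or tilted forward up to 45 deg when shut, from above when open. Axes turn with the door.
- bays (a point): Point on the store's inner floor midway between its two bays (store x -80, y 0). Bays are centred at y +56 and -56, each 76 wide between pale dividers 6 thick, x -110 to -50, tops 110 above the bench. Open to front and back: a tin across a bay can be held only by its broad front and rear faces; its narrow ends leave no room for fingers.
- pad: Thin green pad, 48 x 72 x 1.5 (look only, no thickness to touch), on the floor of the free bay, either left or right; origin at its underside centre, at the bay's centre, 12 above the bench; axes as the store's.
- red_tin: Red pigment tin, loose, 64 (its x) x 40 (its y) x 80 high, 0.18 to 0.35 kg, origin at the centre of its underside. Its broad 64 mm wide faces look along its y. It starts upright in one of the rack's three bays.
- rack: Fixed plywood rack, 56 (x) x 170 (y) x 90 high, origin at its underside centre. Three bays at y -54, 0, +54, 46 wide, open at both x ends; floor 8 up; walls reach 2 above the tins' lids. Tins stand with their 64 mm along x, 4 sticking out at each end: held only by the narrow ends. Put a tin down on the clear bench between rack and store to take it again by its broad faces.
- yellow_tin: Yellow tin, same size as the red one, in the rack; leave alone.
- grey_tin: Grey tin, same size, in the rack; leave alone.
- blue_tin: Blue tin, same size, upright in the store's other bay, its x along the store's y; leave alone.
- brush_tin: Steel tin with brushes, 74 dia., 185 high overall, on the bench; origin at its underside centre; leave alone.
- screwdriver: Red-handled screwdriver lying on the bench left of the store, about 200 long; leave alone.
- tape_roll: Roll of paper tape lying flat, 100 dia. x 25; leave alone.
- oil_bottle: Amber oil bottle, 60 dia. x 170 high, standing to the robot's left; leave alone.
Things that resemble listed ones, but are neither listed nor needed, are in the scene too. What is meant by the red_tin is not orange, purple or turquoise, and is the smaller of those in its own colour.

How it is judged (in metres and radians):
On the way, in this order (a step that is already met when the one before it is completed fails the run):
1. the tambour has been rolled up, past 0.9 rad (value of joint tambour above 0.9 rad), for 0.1 s.
2. the red tin stands on the floor of the free bay, let go (horizontal distance between red_tin and pad below 0.022 m and z of red_tin in the frame of store below 0.017 m and angle between red_tin's own z axis and vertical below 0.1 rad and contact force between the fingers and red_tin below 0.1 N), for 0.2 s.
At the end, for the whole second after the job is handed in: The tambour is shut to within 0.05 rad (9 mm at its edge); the red tin stands at rest and upright (within 0.1 rad) on the floor of the bay with the green pad, within 22 mm of the pad's centre, its long side along the store's y (broad face to the door, either way round) within 0.25 rad (value of joint tambour below 0.05 rad and horizontal distance between red_tin and pad below 0.022 m and z of red_tin in the frame of store below 0.017 m and angle between red_tin's own z axis and vertical below 0.1 rad and angle between the x axis of red_tin and the y axis of store, either way round below 0.25 rad and linear speed of red_tin below 0.02 m/s); the robot touches nothing.
It fails at once if the red tin is dropped (moves faster than 0.5 m/s, as after a fall of 13 mm, with no finger on it) (linear speed of red_tin above 0.5 m/s and contact force between the fingers and red_tin below 0.1 N).
It fails at once if the red tin is tipped over (more than 0.7 rad) (angle between red_tin's own z axis and vertical above 0.7 rad).
It fails at once if another tin or a thing on the bench is moved by more than 25 mm (distance of any of yellow_tin, grey_tin, blue_tin, brush_tin, screwdriver, tape_roll, oil_bottle from where it was at the start of the episode above 0.025 m).
It also fails if it takes over 72 s, if anything falls off the work surface, if the arm or the gripper's body presses on something with over 40 N, if the wrist force passes 120 N, or if a joint passes its speed limit or range.

### The arm

A 7-joint arm with a two-finger parallel gripper is mounted at the origin on the work surface. World frame = base frame: x ahead of the robot, y to its left, z up, the work surface at z = 0. Lengths are in mm, angles in rad, forces in N, time in s.
With the tool pointing down it reaches from about 400 to 875 mm from the base axis. Payload 19.3 kg.
Tool frame: the origin (TCP) lies on the centre line of the jaws, within the pads' length; the fingertips stand 19 mm ahead of it and the grasp point (between the pads) is the TCP (tip_reach is the distance from the TCP to the fingertips, in mm); z points along the fingers, y is the line along which they close (so a half turn about z gives the same grasp; the last joint's range is limited). The gripper opens to 85 mm and grips with 20 to 120 N. Pads are 22 mm wide; open, the fingers measure 114 mm over their backs; the gripper's body (76 mm by 85 mm) begins 54 mm behind the grasp point. The pads swing forward as they close: fully open they stand 13 mm farther back than shut.
Start: joints at [-1.257, 0.521, -0.036, 1.599, 0.021, 1.021, -0.113], TCP at [234.047, 579.515, 250.291] pointing down, gripper open.
Joint ranges: [-2.91, 2.91], [-0.3, 2.13], [-1.5, 1.42], [0.17, 2.43], [-1.26, 4.41], [0.16, 1.93], [-2.52, 2.52]. Speed limits (rad/s): [1.89, 1.89, 2.39, 2.39, 3.01, 3.01, 3.01].

### API

Orientations are given as a 3x3 rotation matrix whose columns are the frame's x, y, z axes.
In Python, from station import state, capture, calibration, finish_job, tip_reach gives the robot as it stands. The module is installed in compiled form; this text tells all that it offers.
- The arm moves only by the tool send_rows, never from a script. Its argument "increments" is a list of rows, each an object of numbers: "claw": the opening, from 0 (shut) to 1 (fully open); "dx", "dy", "dz": the shift along the tool's x, y, z in cm; "twist": the turn about the tool's z in degrees. A call has exactly 10 rows; each row shifts and turns the commanded pose from where the row before left it, along the tool's axes as they then stand; what a row does not reach is not made up. A row lasts 1/12 s, in which the tool goes at most 41.7 mm and 7.16 degrees, less where a joint would pass 70% of its speed; a pose out of reach is approached as far as the arm can. A call is refused whole if a number of a shift passes 4.17 or a number of a turn 7.16, either way. A call with a gripper value outside its range is refused whole. The fingers move at their own pace and stop on an object; "squeeze" is the grip in N (left out, the last holds). Time passes only in rows, so rows that do not move let the fingers close, or fill a call up. It gives the time, the measured TCP pose, the force, the opening and the grip force at its end, in the units of the state.
- state(): the state, without advancing time (a new reading comes with each control period).
- capture(name): name is "side" or "top" or "wrist"; returns (picture, depth): 384x512x3 uint8, red, green, blue; 384x512 float32, mm along the optical axis (not along the pixel's ray), 0 where there is no reading.
- calibration(name): a dict with "K" (3x3 intrinsics, pixels), "extrinsics" (4x4, takes a point from world to camera coordinates); the wrist camera has in their place "tool_from_camera" (4x4, takes a point from camera to tool coordinates, whose origin is the TCP and whose axes are the flange's). Camera axes: x right, y up, looking along -z (the intrinsics and any distortion apply to the point x, -y, -z); pixel columns grow to the right and rows downward; lengths in mm; the calibration is good to about 2 mm. A picture is of the moment at which its call begins: read the wrist's pose just before it. calibration takes no time and is no camera call.
- finish_job(): hands the job in; it is judged then, once.
The state is a dict: "t": time; "qpos": joint angles; "joint_vel": joint speeds; "effort": joint torques, N m; "position": TCP position; "tcp_rot": TCP orientation; "contact_force": force on the tool from outside, world axes, zero at the start; "wrist_torque": the same for the moment, N m; "opening": opening from 0.0 (shut) to 1.0 (fully open); "grip_force": force on a finger pad.
Only numpy, scipy, OpenCV 4.12 (cv2) and the standard library are available. Lean on these libraries where they do the work, as an engineer would, in place of code of your own. Each camera call takes 0.05 s, during which the arm holds its last target. There are 200 camera calls.

## Working session

There is one attempt and no reset: what is moved stays moved. The work goes in short steps, Python scripts to look and compute and a tool call to move; the robot and the scene stay as the last step left them, time stands still between calls to the robot, and variables do not carry over. Pictures are saved under pics/ and viewed, at most 10 in all, crops included, and the job is handed in when it is done.

Besides the shell and the picture viewer there is one more tool, called as name(argument=value, ...) on one line, values as JSON. send_rows: Moves the arm, as the interface text tells. Its arguments: {"type":"object","properties":{"increments":{"type":"array"},"squeeze":{"type":"number"}},"required":["increments"]}

```bash
mkdir -p pics; cat > h.py <<'E'
import numpy as np, cv2
from station import state, capture, calibration
def pts(name, dep):
    c=calibration(name); K=np.array(c["K"]); 
    h,w=dep.shape; v,u=np.mgrid[0:h,0:w]
    p=cv2.undistortPoints(np.stack([u,v],-1).reshape(-1,1,2).astype(float),K,np.array(c.get("dist",np.zeros(5)),float)).reshape(h,w,2)
    P=np.stack([p[...,0]*dep,-p[...,1]*dep,-dep,np.ones_like(dep)],-1)
    if name=="wrist":
        s=state(); T=np.eye(4); T[:3,:3]=s["tcp_rot"]; T[:3,3]=s["position"]; M=T@np.array(c["tool_from_camera"])
    else: M=np.linalg.inv(np.array(c["extrinsics"]))
    return (P@M.T)[...,:3]
E
python3 - <<'E'
from h import *
print(state()); 
for n in("top","side"):
    c=calibration(n);print(c.keys());print(np.array(c["K"]).round(1),np.array(c["extrinsics"]).round(3))
    im,d=capture(n);cv2.imwrite(f"pics/{n}.png",im[...,::-1]);np.savez(f"{n}.npz",im=im,d=d)
print(calibration("wrist"))
E
```

```text
{'t': 0.0, 'qpos': array([-1.25719522,  0.52205347, -0.03634598,  1.59999615,  0.02118448,
        1.02113237, -0.11281472]), 'joint_vel': array([ 6.86277588e-04, -5.29082177e-04, -2.52229896e-04,  3.86447858e-04,
       -6.96002055e-04, -1.11944602e-03,  8.27002063e-05]), 'effort': array([-5.46185274e-04, -9.27059555e+01,  1.97988778e+00, -3.69957840e+01,
        1.80167193e-02,  7.81165611e-03,  2.43990650e-05]), 'position': array([233.92784175, 579.21917886, 249.70517479]), 'tcp_rot': array([[-9.27241702e-01,  3.74463181e-01, -3.90454892e-04],
       [ 3.74463379e-01,  9.27241003e-01, -1.14003241e-03],
       [-6.48543751e-05, -1.20329665e-03, -9.99999274e-01]]), 'contact_force': array([ 0.6614082 , -0.63204083,  0.00528213]), 'wrist_torque': array([ 0.02211993, -0.04939147, -0.00656626]), 'grip_force': 0.0, 'opening': 0.9988347824232601}
dict_keys(['K', 'extrinsics'])
[[401.    0.  256.2]
 [  0.  401.  194.1]
 [  0.    0.    1. ]] [[-1.100000e-02 -1.000000e+00  4.000000e-03  7.426000e+00]
 [ 9.920000e-01 -1.100000e-02  1.280000e-01 -4.652680e+02]
 [-1.280000e-01  5.000000e-03  9.
[... 240 characters left out ...]
 [-7.080000e-01  6.360000e-01  3.070000e-01  2.926770e+02]
 [ 2.230000e-01 -2.110000e-01  9.520000e-01 -1.597846e+03]
 [ 0.000000e+00  0.000000e+00  0.000000e+00  1.000000e+00]]
{'K': array([[281.30650338,   0.        , 256.92506313],
       [  0.        , 281.30650338, 191.59557107],
       [  0.        ,   0.        ,   1.        ]]), 'tool_from_camera': array([[-1.02043806e-03,  9.46562309e-01,  3.22519386e-01,
         8.36462331e+01],
       [ 9.99999479e-01,  9.65210191e-04,  3.31161294e-04,
         1.11671292e+00],
       [ 2.16580110e-06,  3.22519556e-01, -9.46562801e-01,
        -1.25748371e+02],
       [ 0.00000000e+00,  0.00000000e+00,  0.00000000e+00,
         1.00000000e+00]])}
```

View pics/top.png

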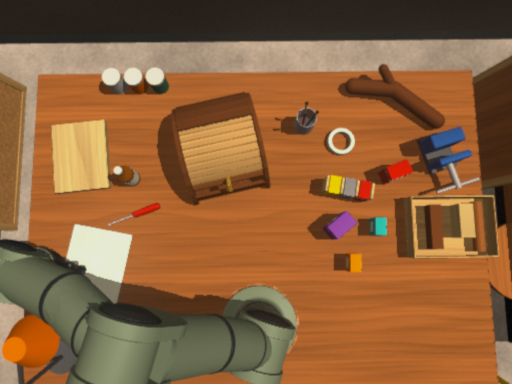

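View pics/side.png

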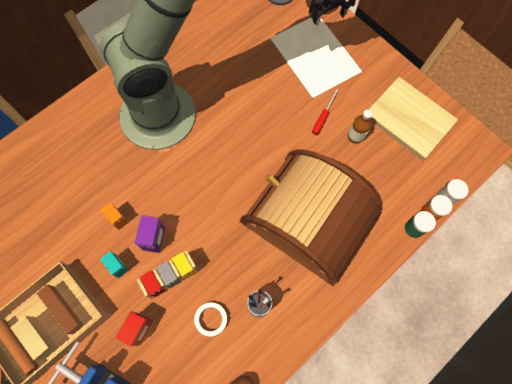

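Top view: the store is at (222,148) with its brass pull at (228,185). The oil bottle is at (125,176) and the screwdriver at (135,214). The rack at (350,187) holds yellow, grey and red tins.
Red candidates are the rack tin at (366,189) and a larger red box at (398,170). The one in the rack fits, being smaller and standing in a rack bay. Next I measure and check a crop.

```bash
python3 - <<'E'
from h import *
for n,box in(("top",(300,150,420,220)),):
    z=np.load(n+".npz");im=z["im"];x0,y0,x1,y1=box
    cv2.imwrite("pics/crop.png",cv2.resize(im[y0:y1,x0:x1,::-1],None,fx=6,fy=6,interpolation=cv2.INTER_CUBIC))
for n in("top","side"):
    z=np.load(n+".npz");im=z["im"];P=pts(n,z["d"]);np.save(n+"P.npy",P)
    hsv=cv2.cvtColor(im,cv2.COLOR_RGB2HSV);H,S,V=[hsv[...,i].astype(int) for i in range(3)]
    roi=(P[...,0]>350)&(P[...,0]<800)&(P[...,1]>-600)&(P[...,1]<420)
    def rep(lab,m):
        k,L,st,ce=cv2.connectedComponentsWithStats((m&roi).astype(np.uint8))
        for i in range(1,k):
            if st[i,4]<25: continue
            q=P[L==i]; t=q[q[:,2]>np.percentile(q[:,2],90)-6]
            r=cv2.minAreaRect(t[:,:2].astype(np.float32))
            print(n,lab,ce[i].round(),st[i,4],"z",np.percentile(q[:,2],[5,95]).round(),"top rect",np.round(r[0]),np.round(r[1]),round(r[2],1))
    rep("red",((H<4)|(H>174))&(S>190)&(V>90))
    rep("yel",(H>23)&(H<33)&(S>170)&(V>120))
    rep("high",(P[...,2]>85)&(P[...,2]<110)&(P[...,1]<-50)&(P[...,0]<650))
    rep("store",(P[...,2]>120)&(P[...,1]>-50)&(P[...,1]<300))
E
```

```text
top red [399. 170.] 127 z [ 98. 108.] top rect [ 536. -503.] [42. 80.] 20.6
top red [364. 190.] 116 z [82. 91.] top rect [ 470. -380.] [33. 62.] 79.1
top red [150. 208.] 51 z [19. 28.] top rect [419. 392.] [13. 59.] 23.6
top yel [334. 184.] 199 z [80. 92.] top rect [ 490. -276.] [39. 62.] 80.7
top high [399. 170.] 367 z [ 91. 108.] top rect [ 538. -504.] [51. 84.] 21.5
top high [350. 187.] 578 z [85. 92.] top rect [ 479. -330.] [171.  64.] 78.9
top store [219. 141.] 6804 z [132. 193.] top rect [646. 131.] [157. 285.] 12.4
side red [318. 125.] 110 z [12. 30.] top rect [594.  70.] [ 25. 791.] 28.0
side red [150. 282.] 274 z [84. 93.] top rect [ 619. -345.] [367.  55.] 14.1
side red [131. 328.] 496 z [100. 109.] top rect [ 542. -501.] [49. 82.] 20.8
side yel [182. 263.] 259 z [84. 93.] top rect [ 493. -275.] [37. 62.] 79.2
side high [152. 238.] 78 z [ 88. 109.] top rect [ 376. -293.] [40. 89.] 4.9
side high [166. 273.] 992 z [86. 94.] top rect [ 484. -327.] [170.  64.] 79.7
side high [131. 328.] 582 z [ 97. 109.] top rect [ 542. -501.] [53. 83.] 21.0
side store [317. 208.] 9054 z [133. 195.] top rect [646. 134.] [170. 288.] 13.8
```

View pics/crop.png

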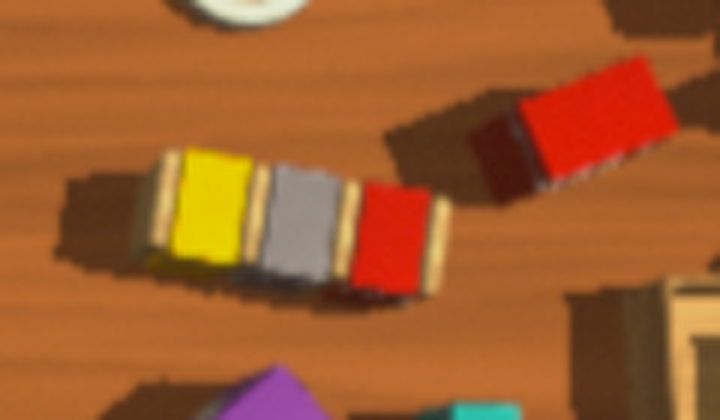

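The crop shows the red tin in the rack's right bay next to grey; the big red block stands alone, 105 high. So the red_tin is the rack one. Rack yaw is about -10.3° and the tin is near (472,-381). Now the store pose.

```bash
python3 - <<'E'
from h import *
from scipy.optimize import least_squares
for n in("top","side"):
    z=np.load(n+".npz");im=z["im"];P=np.load(n+"P.npy")
    hsv=cv2.cvtColor(im,cv2.COLOR_RGB2HSV);H,S,V=[hsv[...,i].astype(int) for i in range(3)]
    m=(V>140)&(S<170)&(P[...,2]>90)&(P[...,2]<230)&(P[...,0]>380)&(P[...,0]<800)&(P[...,1]>-30)&(P[...,1]<300)
    k,L,st,ce=cv2.connectedComponentsWithStats(m.astype(np.uint8)); i=1+st[1:,4].argmax(); m=L==i
    m=cv2.erode(m.astype(np.uint8),np.ones((3,3)))>0
    q=P[m]
    f=lambda p:np.hypot(q[:,0]*np.cos(p[1])+q[:,1]*np.sin(p[1])-p[0],q[:,2]-15)-174
    r=least_squares(f,[660,.22],loss="soft_l1",f_scale=3);c,ps=r.x
    yy=-q[:,0]*np.sin(ps)+q[:,1]*np.cos(ps)
    y0=(np.percentile(yy,1)+np.percentile(yy,99))/2
    print(n,m.sum(),"c,yaw",c,np.degrees(ps),"yext",np.percentile(yy,[1,99]),"rms",np.std(f(r.x)),
     "origin",c*np.cos(ps)-y0*np.sin(ps),c*np.sin(ps)+y0*np.cos(ps))
    # whole store y extent
    a=(P[...,2]>140)&(P[...,2]<230)&(P[...,0]>400)&(P[...,0]<900)&(P[...,1]>-60)&(P[...,1]<330)
    w=P[a];yy=-w[:,0]*np.sin(ps)+w[:,1]*np.cos(ps);print("cheek ext",np.percentile(yy,[.5,99.5]),np.percentile(yy,[.5,99.5]).mean())
    # pull: radius>180 outside door
    xx=P[...,0]*np.cos(ps)+P[...,1]*np.sin(ps)-c; rad=np.hypot(xx,P[...,2]-15); el=np.degrees(np.arctan2(P[...,2]-15,-xx))
    Y=-P[...,0]*np.sin(ps)+P[...,1]*np.cos(ps)
    b=(rad>195)&(rad<225)&(el>5)&(el<60)&(abs(Y-y0)<60)
    print("pull",b.sum(),P[b].mean(0),"Y",Y[b].mean(),np.ptp(Y[b]),"el",np.percentile(el[b],[5,95]))
E
```

```text
top 3584 c,yaw 653.6617553386542 12.710135015752389 yext [-132.15353435  105.65441734] rms 2.7455012328308057 origin 640.5593439800522 130.8929640309454
cheek ext [-154.87935326  126.19803704] -14.340658109293855
pull 47 [479.45093089  93.45709099 146.73823582] Y -14.32121574428385 13.185509101908835 el [33.70929762 42.30853987]
side 4119 c,yaw 653.8264335534373 12.738444342764168 yext [-133.33106882  106.42224545] rms 2.7954335511927164 origin 640.7003879957596 131.04594319958858
cheek ext [-154.81197466  127.77432078] -13.518826940766907
pull 58 [485.02423305  94.84148393 148.2744595 ] Y -14.44105963572164 15.109058836946033 el [34.24693488 42.80817267]
```

send_rows(increments=[{"twist": -6.94, "claw": 1}, {"twist": -6.94}, {"twist": -6.94}, {"twist": -6.94}, {"twist": -6.94}, {"dx": -0.93, "dy": -3.51}, {"dx": -0.93, "dy": -3.51}, {"dx": -0.93, "dy": -3.51}, {"dx": -0.93, "dy": -3.51}, {"dx": -0.93, "dy": -3.51}])

```text
validation failed for argument at $.in...
```

send_rows(increments=[{"dx": -0.93, "dy": -3.51}, {"dx": -0.93, "dy": -3.51}, {"dx": -0.93, "dy": -3.51}, {"dx": -0.93, "dy": -3.51}, {"dx": -0.93, "dy": -3.51}, {"dx": -0.93, "dy": -3.51}, {"dx": -0.93, "dy": -3.51}, {"dx": -0.93, "dy": -3.51}, {"dx": -0.93, "dy": -3.51}, {"dx": -0.93, "dy": -3.51}])

```text
validation failed for argument at $.in...
```

send_rows(increments=[{"dx": 0, "dy": 0, "dz": 0, "twist": -6.94, "claw": 1}, {"dx": 0, "dy": 0, "dz": 0, "twist": -6.94, "claw": 1}, {"dx": 0, "dy": 0, "dz": 0, "twist": -6.94, "claw": 1}, {"dx": 0, "dy": 0, "dz": 0, "twist": -6.94, "claw": 1}, {"dx": 0, "dy": 0, "dz": 0, "twist": -6.94, "claw": 1}, {"dx": -0.93, "dy": -3.51, "dz": 0, "twist": 0, "claw": 1}, {"dx": -0.93, "dy": -3.51, "dz": 0, "twist": 0, "claw": 1}, {"dx": -0.93, "dy": -3.51, "dz": 0, "twist": 0, "claw": 1}, {"dx": -0.93, "dy": -3.51, "dz": 0, "twist": 0, "claw": 1}, {"dx": -0.93, "dy": -3.51, "dz": 0, "twist": 0, "claw": 1}])

```text
t: 0.93
position: [318.4, 416.7, 250.1]
tcp_rot: [[-0.975, -0.22, -0.0], [-0.22, 0.975, -0.0], [0.0, -0.0, -1.0]]
contact_force: [0.8, 0.6, -0.6]
opening: 1.002
grip_force: 0.0
```

send_rows(increments=[{"dx": -0.92, "dy": -3.5, "dz": 0, "twist": 0, "claw": 1}, {"dx": -0.92, "dy": -3.5, "dz": 0, "twist": 0, "claw": 1}, {"dx": -0.92, "dy": -3.5, "dz": 0, "twist": 0, "claw": 1}, {"dx": -0.92, "dy": -3.5, "dz": 0, "twist": 0, "claw": 1}, {"dx": -0.92, "dy": -3.5, "dz": 0, "twist": 0, "claw": 1}, {"dx": -0.92, "dy": -3.5, "dz": 0, "twist": 0, "claw": 1}, {"dx": -0.92, "dy": -3.5, "dz": 0, "twist": 0, "claw": 1}, {"dx": -0.92, "dy": -3.5, "dz": 0, "twist": 0, "claw": 1}, {"dx": -0.92, "dy": -3.5, "dz": 0, "twist": 0, "claw": 1}, {"dx": -0.92, "dy": -3.5, "dz": 0, "twist": 0, "claw": 1}])

```text
t: 1.77
position: [485.1, 95.6, 250.3]
tcp_rot: [[-0.975, -0.22, -0.0], [-0.22, 0.975, -0.0], [0.0, -0.0, -1.0]]
contact_force: [-0.0, 1.2, 0.6]
opening: 0.998
grip_force: 0.0
```

```bash
cat >> h.py <<'E'
O=np.array([640.6,131.]);PS=np.radians(12.72);X=np.array([np.cos(PS),np.sin(PS)]);Y=np.array([-X[1],X[0]])
def tostore(P): 
    d=P[...,:2]-O; return np.stack([d@X,d@Y,P[...,2]],-1)
def look(name,wait=0):
    im,d=capture("wrist");P=pts("wrist",d);cv2.imwrite(f"pics/{name}.png",im[...,::-1]);np.savez(name+".npz",im=im,P=P,d=d);return im,P
E
python3 - <<'E'
from h import *
im,P=look("w1");s=state();print(s["position"],s["qpos"].round(2))
Q=tostore(P);rad=np.hypot(Q[...,0],Q[...,2]-15);el=np.degrees(np.arctan2(Q[...,2]-15,-Q[...,0]))
b=(rad>190)&(rad<222)&(el>5)&(el<60)&(abs(Q[...,1])<30)
print(b.sum(),P[b].mean(0),"Y",np.percentile(Q[b][:,1],[2,50,98]),"el",np.percentile(el[b],[2,98]),"rad",np.percentile(rad[b],[2,98]))
t=b&(rad>208);print("tip",t.sum(),np.percentile(el[t],[2,98]),P[t].mean(0))
d=(rad>165)&(rad<185)&(abs(Q[...,1])<100)&(el>10)&(el<60);print("slat rad",np.median(rad[d]),"lowest el",np.percentile(el[d],[1,5]))
E
```

```text
[487.78670867  89.05588281 250.29829861] [-0.29  0.32 -0.01  1.93  0.01  0.89  1.48]
756 [484.37006506  88.41299533 150.20386606] Y [-13.94143484  -7.1193297   -0.36450427] el [34.28928157 43.35303931] rad [191.49661619 216.34866063]
tip 591 [34.26671436 42.86266032] [479.92877876  87.46417391 150.0453538 ]
slat rad 173.76311901690516 lowest el [12.10143049 18.54787176]
```

View pics/w1.png

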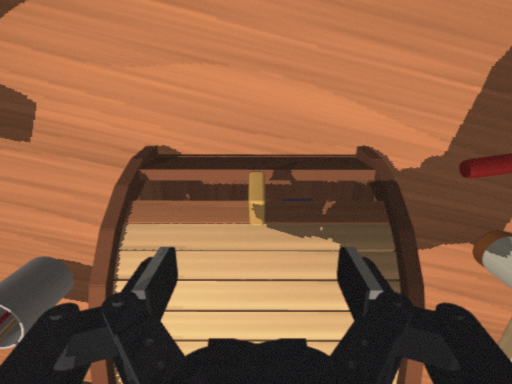

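Wrist view: pull fin at (257,198), elevation about 38.8°, so the door starts ajar by roughly 0.22 rad. The pose was read after the capture, which explains the 7 mm y shift; the pull lies at store y≈0.

send_rows(increments=[{"dx": -0.2, "dy": -0.1, "dz": 1.8, "twist": 0, "claw": 0.5}, {"dx": 0, "dy": 0, "dz": 1.8, "twist": 0, "claw": 0.5}, {"dx": 0, "dy": 0, "dz": 1.8, "twist": 0, "claw": 0.5}, {"dx": 0, "dy": 0, "dz": 1.8, "twist": 0, "claw": 0.5}, {"dx": 0, "dy": 0, "dz": 1.8, "twist": 0, "claw": 0.5}, {"dx": 0, "dy": 0, "dz": 1.8, "twist": 0, "claw": 0.5}, {"dx": 0, "dy": 0, "dz": 0, "twist": 0, "claw": 0.5}, {"dx": 0, "dy": 0, "dz": 0, "twist": 0, "claw": 0}, {"dx": 0, "dy": 0, "dz": 0, "twist": 0, "claw": 0}, {"dx": 0, "dy": 0, "dz": 0, "twist": 0, "claw": 0}], squeeze=30)

```text
t: 2.65
position: [487.5, 95.7, 143.3]
tcp_rot: [[-0.976, -0.219, 0.001], [-0.219, 0.976, -0.001], [-0.001, -0.001, -1.0]]
contact_force: [0.7, -2.0, -4.6]
opening: 0.157
grip_force: 34.4
```

send_rows(increments=[{"dx": 0, "dy": 0, "dz": 0, "twist": 0, "claw": 0}, {"dx": 0, "dy": 0, "dz": 0, "twist": 0, "claw": 0}, {"dx": 0, "dy": 0, "dz": 0, "twist": 0, "claw": 0}, {"dx": 0, "dy": 0, "dz": 0, "twist": 0, "claw": 0}, {"dx": 0, "dy": 0, "dz": 0, "twist": 0, "claw": 0}, {"dx": 0, "dy": 0, "dz": 0, "twist": 0, "claw": 0}, {"dx": 0, "dy": 0, "dz": 0, "twist": 0, "claw": 0}, {"dx": 0, "dy": 0, "dz": 0, "twist": 0, "claw": 0}, {"dx": 0, "dy": 0, "dz": 0, "twist": 0, "claw": 0}, {"dx": 0, "dy": 0, "dz": 0, "twist": 0, "claw": 0}])

```text
t: 3.48
position: [487.5, 95.7, 143.3]
tcp_rot: [[-0.976, -0.219, 0.001], [-0.219, 0.976, -0.001], [-0.001, -0.001, -1.0]]
contact_force: [2.6, -7.7, -4.5]
opening: 0.16
grip_force: 34.4
```

```bash
sed -i 's/s=state(); T=np/s=s or state(); T=np/; s/def pts(name, dep)/def pts(name, dep, s=None)/; s/im,d=capture("wrist");P=pts("wrist",d)/s=state();im,d=capture("wrist");P=pts("wrist",d,s)/' h.py
python3 - <<'E'
import numpy as np
# arc rows: tool x = -store x, dz = down
for a,b in((38.8,68),(68,94)):
    e=np.radians(np.linspace(a,b,11)); x=-202*np.cos(e); z=202*np.sin(e)
    print([(round(-i/10,2),round(-j/10,2)) for i,j in zip(np.diff(x),np.diff(z))])
E
```

```text
[(np.float64(-0.67), np.float64(-0.79)), (np.float64(-0.7), np.float64(-0.75)), (np.float64(-0.74), np.float64(-0.71)), (np.float64(-0.78), np.float64(-0.68)), (np.float64(-0.81), np.float64(-0.63)), (np.float64(-0.84), np.float64(-0.59)), (np.float64(-0.87), np.float64(-0.55)), (np.float64(-0.9), np.float64(-0.5)), (np.float64(-0.92), np.float64(-0.46)), (np.float64(-0.94), np.float64(-0.41))]
[(np.float64(-0.86), np.float64(-0.32)), (np.float64(-0.87), np.float64(-0.28)), (np.float64(-0.88), np.float64(-0.24)), (np.float64(-0.89), np.float64(-0.2)), (np.float64(-0.9), np.float64(-0.16)), (np.float64(-0.91), np.float64(-0.12)), (np.float64(-0.91), np.float64(-0.08)), (np.float64(-0.92), np.float64(-0.04)), (np.float64(-0.92), np.float64(0.0)), (np.float64(-0.92), np.float64(0.04))]
```

Gripped (13.6 mm opening, matching the fin). Now rolling it up.

send_rows(increments=[{"dx": -0.67, "dy": 0, "dz": -0.79, "twist": 0, "claw": 0}, {"dx": -0.7, "dy": 0, "dz": -0.75, "twist": 0, "claw": 0}, {"dx": -0.74, "dy": 0, "dz": -0.71, "twist": 0, "claw": 0}, {"dx": -0.78, "dy": 0, "dz": -0.68, "twist": 0, "claw": 0}, {"dx": -0.81, "dy": 0, "dz": -0.63, "twist": 0, "claw": 0}, {"dx": -0.84, "dy": 0, "dz": -0.59, "twist": 0, "claw": 0}, {"dx": -0.87, "dy": 0, "dz": -0.55, "twist": 0, "claw": 0}, {"dx": -0.9, "dy": 0, "dz": -0.5, "twist": 0, "claw": 0}, {"dx": -0.92, "dy": 0, "dz": -0.46, "twist": 0, "claw": 0}, {"dx": -0.94, "dy": 0, "dz": -0.41, "twist": 0, "claw": 0}])

```text
t: 4.32
position: [566.7, 113.4, 204.1]
tcp_rot: [[-0.976, -0.219, -0.0], [-0.219, 0.976, -0.002], [0.001, -0.001, -1.0]]
contact_force: [-1.1, -7.2, -4.6]
opening: 0.164
grip_force: 32.6
```

send_rows(increments=[{"dx": -0.86, "dy": 0, "dz": -0.32, "twist": 0, "claw": 0}, {"dx": -0.87, "dy": 0, "dz": -0.28, "twist": 0, "claw": 0}, {"dx": -0.88, "dy": 0, "dz": -0.24, "twist": 0, "claw": 0}, {"dx": -0.89, "dy": 0, "dz": -0.2, "twist": 0, "claw": 0}, {"dx": -0.9, "dy": 0, "dz": -0.16, "twist": 0, "claw": 0}, {"dx": -0.91, "dy": 0, "dz": -0.12, "twist": 0, "claw": 0}, {"dx": -0.91, "dy": 0, "dz": -0.08, "twist": 0, "claw": 0}, {"dx": -0.92, "dy": 0, "dz": -0.04, "twist": 0, "claw": 0}, {"dx": -0.92, "dy": 0, "dz": 0, "twist": 0, "claw": 0}, {"dx": -0.92, "dy": 0, "dz": 0.04, "twist": 0, "claw": 0}])

```text
t: 5.15
position: [654.7, 133.1, 218.5]
tcp_rot: [[-0.976, -0.219, 0.001], [-0.219, 0.976, -0.001], [-0.0, -0.002, -1.0]]
contact_force: [-1.9, -7.4, 2.0]
opening: 0.159
grip_force: 34.4
```

send_rows(increments=[{"dx": 0, "dy": 0, "dz": 0, "twist": 0, "claw": 1}, {"dx": 0, "dy": 0, "dz": 0, "twist": 0, "claw": 1}, {"dx": 0, "dy": 0, "dz": 0, "twist": 0, "claw": 1}, {"dx": 0, "dy": 0, "dz": -2, "twist": 0, "claw": 1}, {"dx": 0, "dy": 0, "dz": -2, "twist": 0, "claw": 1}, {"dx": 0, "dy": 0, "dz": -2, "twist": 0, "claw": 1}, {"dx": 0, "dy": 0, "dz": -2, "twist": 0, "claw": 1}, {"dx": 0, "dy": 0, "dz": 0, "twist": 7.06, "claw": 1}, {"dx": 0, "dy": 0, "dz": 0, "twist": 7.06, "claw": 1}, {"dx": 0, "dy": 0, "dz": 0, "twist": 7.06, "claw": 1}])

```text
t: 5.98
position: [653.9, 134.6, 298.0]
tcp_rot: [[-0.988, 0.153, 0.001], [0.153, 0.988, 0.001], [-0.001, 0.001, -1.0]]
contact_force: [-0.2, -0.1, 0.7]
opening: 1.0
grip_force: 0.0
```

send_rows(increments=[{"dx": 0, "dy": 0, "dz": 0, "twist": 7.06, "claw": 1}, {"dx": 0, "dy": 0, "dz": 0, "twist": 7.06, "claw": 1}, {"dx": 0, "dy": 0, "dz": 0, "twist": 7.06, "claw": 1}, {"dx": 0, "dy": 0, "dz": 0, "twist": 7.06, "claw": 1}, {"dx": 0, "dy": 0, "dz": 0, "twist": 7.06, "claw": 1}, {"dx": 0, "dy": 0, "dz": 0, "twist": 7.06, "claw": 1}, {"dx": 0, "dy": 0, "dz": 0, "twist": 7.06, "claw": 1}, {"dx": 0, "dy": 0, "dz": 0, "twist": 7.06, "claw": 1}, {"dx": 0, "dy": 0, "dz": 0, "twist": 7.06, "claw": 1}, {"dx": 0, "dy": 0, "dz": 0, "twist": 7.06, "claw": 1}])

```text
t: 6.82
position: [653.8, 134.8, 297.6]
tcp_rot: [[-0.184, 0.983, 0.0], [0.983, 0.184, 0.001], [0.001, 0.0, -1.0]]
contact_force: [-1.0, -0.4, -0.5]
opening: 1.0
grip_force: 0.0
```

send_rows(increments=[{"dx": 0, "dy": 0, "dz": 0, "twist": 7.06, "claw": 1}, {"dx": 0, "dy": 0, "dz": 0, "twist": 7.06, "claw": 1}, {"dx": 0, "dy": 0, "dz": 0, "twist": 7.06, "claw": 1}, {"dx": -3.17, "dy": -0.52, "dz": 0, "twist": 0, "claw": 1}, {"dx": -3.17, "dy": -0.52, "dz": 0, "twist": 0, "claw": 1}, {"dx": -3.17, "dy": -0.52, "dz": 0, "twist": 0, "claw": 1}, {"dx": -3.17, "dy": -0.52, "dz": 0, "twist": 0, "claw": 1}, {"dx": -3.17, "dy": -0.52, "dz": 0, "twist": 0, "claw": 1}, {"dx": -3.17, "dy": -0.52, "dz": 0, "twist": 0, "claw": 1}, {"dx": -3.17, "dy": -0.52, "dz": 0, "twist": 0, "claw": 1}])

```text
t: 7.65
position: [577.8, -78.3, 297.6]
tcp_rot: [[0.178, 0.984, 0.001], [0.984, -0.178, 0.001], [0.001, 0.001, -1.0]]
contact_force: [1.0, -0.2, 0.0]
opening: 1.005
grip_force: 0.0
```

send_rows(increments=[{"dx": -3.17, "dy": -0.52, "dz": 0, "twist": 0, "claw": 1}, {"dx": -3.17, "dy": -0.52, "dz": 0, "twist": 0, "claw": 1}, {"dx": -3.17, "dy": -0.52, "dz": 0, "twist": 0, "claw": 1}, {"dx": -3.17, "dy": -0.52, "dz": 0, "twist": 0, "claw": 1}, {"dx": -3.17, "dy": -0.52, "dz": 0, "twist": 0, "claw": 1}, {"dx": -3.17, "dy": -0.52, "dz": 0, "twist": 0, "claw": 1}, {"dx": -3.17, "dy": -0.52, "dz": 0, "twist": 0, "claw": 1}, {"dx": -3.17, "dy": -0.52, "dz": 0, "twist": 0, "claw": 1}, {"dx": -3.17, "dy": -0.52, "dz": 0, "twist": 0, "claw": 1}, {"dx": -3.17, "dy": -0.52, "dz": 0, "twist": 0, "claw": 1}])

```text
t: 8.48
position: [470.5, -380.9, 297.6]
tcp_rot: [[0.178, 0.984, 0.001], [0.984, -0.178, 0.0], [0.001, 0.001, -1.0]]
contact_force: [0.1, 0.1, -0.1]
opening: 1.002
grip_force: 0.0
```

```bash
python3 - <<'E'
from h import *
im,d=capture("top");P=pts("top",d);cv2.imwrite("pics/top2.png",cv2.resize(im[80:210,150:290,::-1],None,fx=4,fy=4,interpolation=cv2.INTER_CUBIC))
hsv=cv2.cvtColor(im,cv2.COLOR_RGB2HSV);H,S,V=[hsv[...,i].astype(int) for i in range(3)];Q=tostore(P)
ins=(abs(Q[...,0])<170)&(abs(Q[...,1])<128)
for l,m in(("green",(H>40)&(H<85)&(S>60)),("blue",(H>95)&(H<130)&(S>90))):
    m&=ins;print(l,m.sum(),np.median(Q[m],0) if m.any() else 0)
capture("side")  # settle time
s=state();print(s["position"],s["qpos"].round(2),s["tcp_rot"].round(3).tolist())
im,P=look("w2")
hsv=cv2.cvtColor(im,cv2.COLOR_RGB2HSV);H,S,V=[hsv[...,i].astype(int) for i in range(3)]
m=((H<5)|(H>174))&(S>150)&(V>60)&(P[...,2]>70)&(P[...,2]<97)&(P[...,0]<520)
k,L,st,ce=cv2.connectedComponentsWithStats(m.astype(np.uint8))
for i in range(1,k):
    if st[i,4]>100:
        q=P[L==i];print(ce[i],st[i],np.percentile(q[:,2],[5,50,95]),cv2.minAreaRect(q[q[:,2]>82,:2].astype(np.float32)))
E
```

```text
green 220 [-81.25968988 -55.0946812   12.34727922]
blue 201 [-81.4811896   54.96665794  91.06217327]
[ 468.13091112 -384.46232182  297.71640406] [ 0.22  0.5   0.55  1.62 -0.28  1.1   0.66] [[0.184, 0.983, 0.0], [0.983, -0.184, -0.002], [-0.002, 0.0, -1.0]]
[260.10340705 164.06395696] [ 234  148   53   33 1673] [88.61195085 90.02428453 91.2357702 ] ((472.64056396484375, -380.51654052734375), (39.823402404785156, 62.67475509643555), 79.41789245605469)
```

View pics/w2.png

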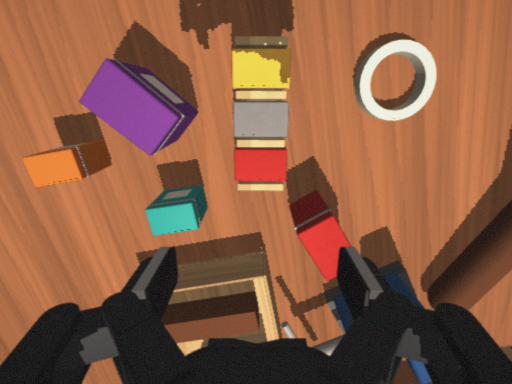

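View pics/top2.png

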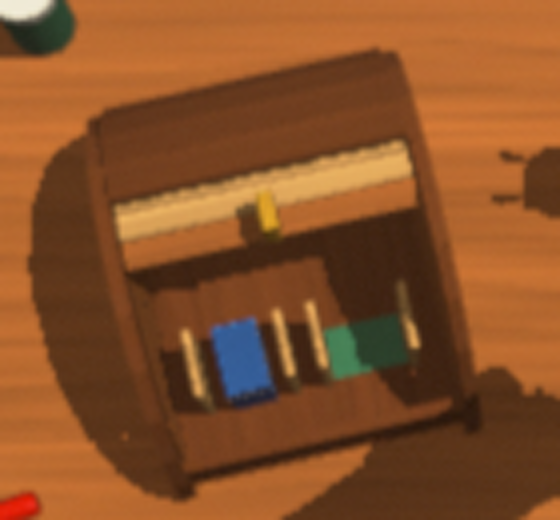

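Wrist view: red tin in the rack at (260,164), at (472.5,-380.6), yaw about -10.5°. Top view: the blue tin is in the left bay, and the green pad is in the right one (store -81,-55, as expected). Going down to grasp.

send_rows(increments=[{"dx": 0.06, "dy": 0.11, "dz": 2.58, "twist": 0, "claw": 1}, {"dx": 0, "dy": 0, "dz": 2.58, "twist": 0, "claw": 1}, {"dx": 0, "dy": 0, "dz": 2.58, "twist": 0, "claw": 1}, {"dx": 0, "dy": 0, "dz": 2.58, "twist": 0, "claw": 1}, {"dx": 0, "dy": 0, "dz": 2.58, "twist": 0, "claw": 1}, {"dx": 0, "dy": 0, "dz": 2.58, "twist": 0, "claw": 1}, {"dx": 0, "dy": 0, "dz": 2.58, "twist": 0, "claw": 1}, {"dx": 0, "dy": 0, "dz": 2.58, "twist": 0, "claw": 1}, {"dx": 0, "dy": 0, "dz": 2.58, "twist": 0, "claw": 1}, {"dx": 0, "dy": 0, "dz": 0, "twist": 0, "claw": 1}])

```text
t: 9.47
position: [471.5, -376.9, 61.1]
tcp_rot: [[0.177, 0.984, -0.004], [0.984, -0.177, 0.004], [0.003, -0.005, -1.0]]
contact_force: [-0.7, 0.9, -0.2]
opening: 0.998
grip_force: 0.0
```

send_rows(increments=[{"dx": 0, "dy": 0, "dz": 0, "twist": 0, "claw": 1}, {"dx": 0, "dy": 0, "dz": 0, "twist": 0, "claw": 0}, {"dx": 0, "dy": 0, "dz": 0, "twist": 0, "claw": 0}, {"dx": 0, "dy": 0, "dz": 0, "twist": 0, "claw": 0}, {"dx": 0, "dy": 0, "dz": 0, "twist": 0, "claw": 0}, {"dx": 0, "dy": 0, "dz": 0, "twist": 0, "claw": 0}, {"dx": 0, "dy": 0, "dz": 0, "twist": 0, "claw": 0}, {"dx": 0, "dy": 0, "dz": 0, "twist": 0, "claw": 0}, {"dx": 0, "dy": 0, "dz": 0, "twist": 0, "claw": 0}, {"dx": 0, "dy": 0, "dz": 0, "twist": 0, "claw": 0}], squeeze=40)

```text
t: 10.3
position: [473.3, -379.9, 66.8]
tcp_rot: [[0.178, 0.984, 0.002], [0.984, -0.178, -0.001], [-0.001, 0.002, -1.0]]
contact_force: [-2.1, 2.0, 9.1]
opening: 0.746
grip_force: 43.0
```

send_rows(increments=[{"dx": 0, "dy": 0, "dz": -0.4, "twist": 0, "claw": 0}, {"dx": 0, "dy": 0, "dz": -0.8, "twist": 0, "claw": 0}, {"dx": 0, "dy": 0, "dz": -1.2, "twist": 0, "claw": 0}, {"dx": 0, "dy": 0, "dz": -1.4, "twist": 0, "claw": 0}, {"dx": 0, "dy": 0, "dz": -1.4, "twist": 0, "claw": 0}, {"dx": 0, "dy": 0, "dz": -1.4, "twist": 0, "claw": 0}, {"dx": 0, "dy": 0, "dz": -1.4, "twist": 0, "claw": 0}, {"dx": 0, "dy": 0, "dz": -1.4, "twist": 0, "claw": 0}, {"dx": 0, "dy": 0, "dz": -1.2, "twist": 0, "claw": 0}, {"dx": 0, "dy": 0, "dz": -0.4, "twist": 0, "claw": 0}])

```text
t: 11.13
position: [473.0, -380.1, 177.5]
tcp_rot: [[0.178, 0.984, 0.002], [0.984, -0.178, -0.001], [-0.001, 0.003, -1.0]]
contact_force: [0.3, -0.8, -3.2]
opening: 0.743
grip_force: 45.0
```

send_rows(increments=[{"dx": 0, "dy": 0, "dz": 0, "twist": 6.7, "claw": 0}, {"dx": 0, "dy": 0, "dz": 0, "twist": 6.7, "claw": 0}, {"dx": 0, "dy": 0, "dz": 0, "twist": 6.7, "claw": 0}, {"dx": 0, "dy": 0, "dz": 0, "twist": 6.7, "claw": 0}, {"dx": 0, "dy": 0, "dz": 0, "twist": 6.7, "claw": 0}, {"dx": 0, "dy": 0, "dz": 0, "twist": 6.7, "claw": 0}, {"dx": 0, "dy": 0, "dz": 0, "twist": 6.7, "claw": 0}, {"dx": 0, "dy": 0, "dz": 0, "twist": 6.7, "claw": 0}, {"dx": 0, "dy": 0, "dz": 0, "twist": 6.7, "claw": 0}, {"dx": 0, "dy": 0, "dz": 0, "twist": 6.7, "claw": 0}])

```text
t: 11.97
position: [472.5, -379.4, 174.9]
tcp_rot: [[0.977, 0.215, 0.0], [0.215, -0.977, 0.0], [0.0, -0.0, -1.0]]
contact_force: [0.0, 0.6, -3.6]
opening: 0.748
grip_force: 44.9
```

send_rows(increments=[{"dx": 0.3, "dy": -1.2, "dz": 0, "twist": 0, "claw": 0}, {"dx": 0.53, "dy": -2.4, "dz": 0, "twist": 0, "claw": 0}, {"dx": 0.6, "dy": -2.9, "dz": 0, "twist": 0, "claw": 0}, {"dx": 0.6, "dy": -2.9, "dz": 0, "twist": 0, "claw": 0}, {"dx": 0.6, "dy": -2.9, "dz": 0, "twist": 0, "claw": 0}, {"dx": 0.6, "dy": -2.9, "dz": 0, "twist": 0, "claw": 0}, {"dx": 0.6, "dy": -2.9, "dz": 0, "twist": 0, "claw": 0}, {"dx": 0.6, "dy": -2.9, "dz": 0, "twist": 0, "claw": 0}, {"dx": 0.53, "dy": -2.4, "dz": 0, "twist": 0, "claw": 0}, {"dx": 0.3, "dy": -1.1, "dz": 0, "twist": 0, "claw": 0}])

```text
t: 12.8
position: [469.4, -125.2, 174.6]
tcp_rot: [[0.974, 0.226, -0.001], [0.226, -0.974, 0.002], [-0.0, -0.002, -1.0]]
contact_force: [0.5, 0.7, -1.7]
opening: 0.74
grip_force: 45.4
```

send_rows(increments=[{"dx": 0, "dy": 0, "dz": 0.6, "twist": 0, "claw": 0}, {"dx": 0, "dy": 0, "dz": 1.4, "twist": 0, "claw": 0}, {"dx": 0, "dy": 0, "dz": 1.8, "twist": 0, "claw": 0}, {"dx": 0, "dy": 0, "dz": 1.8, "twist": 0, "claw": 0}, {"dx": 0, "dy": 0, "dz": 1.8, "twist": 0, "claw": 0}, {"dx": 0, "dy": 0, "dz": 1.4, "twist": 0, "claw": 0}, {"dx": 0, "dy": 0, "dz": 1.0, "twist": 0, "claw": 0}, {"dx": 0, "dy": 0, "dz": 0.6, "twist": 0, "claw": 0}, {"dx": 0, "dy": 0, "dz": 0.3, "twist": 0, "claw": 0}, {"dx": 0, "dy": 0, "dz": 0, "twist": 0, "claw": 0}])

```text
t: 13.63
position: [469.7, -129.2, 67.7]
tcp_rot: [[0.975, 0.221, -0.0], [0.221, -0.975, 0.0], [-0.0, -0.0, -1.0]]
contact_force: [-0.4, -0.4, -2.4]
opening: 0.742
grip_force: 45.4
```

send_rows(increments=[{"dx": 0, "dy": 0, "dz": 0.2, "twist": 0, "claw": 0}, {"dx": 0, "dy": 0, "dz": 0.2, "twist": 0, "claw": 0}, {"dx": 0, "dy": 0, "dz": 0.2, "twist": 0, "claw": 0}, {"dx": 0, "dy": 0, "dz": 0.1, "twist": 0, "claw": 0}, {"dx": 0, "dy": 0, "dz": 0.05, "twist": 0, "claw": 0}, {"dx": 0, "dy": 0, "dz": 0.05, "twist": 0, "claw": 0}, {"dx": 0, "dy": 0, "dz": 0, "twist": 0, "claw": 0}, {"dx": 0, "dy": 0, "dz": 0, "twist": 0, "claw": 0}, {"dx": 0, "dy": 0, "dz": 0, "twist": 0, "claw": 0}, {"dx": 0, "dy": 0, "dz": 0, "twist": 0, "claw": 0}])

```text
t: 14.47
position: [469.8, -129.1, 59.9]
tcp_rot: [[0.975, 0.221, 0.0], [0.221, -0.975, -0.0], [0.0, 0.0, -1.0]]
contact_force: [-0.3, 0.7, -3.3]
opening: 0.744
grip_force: 45.4
```

Still hanging (about -3 N). I'll keep lowering until contact.

send_rows(increments=[{"dx": 0, "dy": 0, "dz": 0.05, "twist": 0, "claw": 0}, {"dx": 0, "dy": 0, "dz": 0.05, "twist": 0, "claw": 0}, {"dx": 0, "dy": 0, "dz": 0.05, "twist": 0, "claw": 0}, {"dx": 0, "dy": 0, "dz": 0, "twist": 0, "claw": 0}, {"dx": 0, "dy": 0, "dz": 0, "twist": 0, "claw": 0}, {"dx": 0, "dy": 0, "dz": 0, "twist": 0, "claw": 0}, {"dx": 0, "dy": 0, "dz": 0, "twist": 0, "claw": 0}, {"dx": 0, "dy": 0, "dz": 0, "twist": 0, "claw": 0}, {"dx": 0, "dy": 0, "dz": 0, "twist": 0, "claw": 0}, {"dx": 0, "dy": 0, "dz": 0, "twist": 0, "claw": 0}])

```text
t: 15.3
position: [469.9, -129.1, 58.8]
tcp_rot: [[0.975, 0.22, 0.001], [0.22, -0.975, 0.0], [0.001, -0.0, -1.0]]
contact_force: [-3.2, 3.3, 15.2]
opening: 0.75
grip_force: 47.2
```

send_rows(increments=[{"dx": 0, "dy": 0, "dz": 0, "twist": 0, "claw": 1}, {"dx": 0, "dy": 0, "dz": 0, "twist": 0, "claw": 1}, {"dx": 0, "dy": 0, "dz": 0, "twist": 0, "claw": 1}, {"dx": 0, "dy": 0, "dz": 0, "twist": 0, "claw": 1}, {"dx": 0, "dy": 0, "dz": -2, "twist": 0, "claw": 1}, {"dx": 0, "dy": 0, "dz": -3, "twist": 0, "claw": 1}, {"dx": 0, "dy": 0, "dz": -3, "twist": 0, "claw": 1}, {"dx": 0, "dy": 0, "dz": -2, "twist": -6, "claw": 1}, {"dx": 0, "dy": 0, "dz": 0, "twist": -7, "claw": 1}, {"dx": 0, "dy": 0, "dz": 0, "twist": -7, "claw": 1}])

```text
t: 16.13
position: [470.4, -128.9, 159.3]
tcp_rot: [[0.838, 0.546, 0.002], [0.546, -0.838, -0.0], [0.001, 0.001, -1.0]]
contact_force: [0.3, -0.3, -0.5]
opening: 1.005
grip_force: 0.0
```

send_rows(increments=[{"dx": 0, "dy": 0, "dz": 0, "twist": -7, "claw": 1}, {"dx": 0, "dy": 0, "dz": 0, "twist": -7, "claw": 1}, {"dx": 0, "dy": 0, "dz": 0, "twist": -7, "claw": 1}, {"dx": 0, "dy": 0, "dz": 0, "twist": -7, "claw": 1}, {"dx": 0, "dy": 0, "dz": 0, "twist": -7, "claw": 1}, {"dx": 0, "dy": 0, "dz": 0, "twist": -7, "claw": 1}, {"dx": 0, "dy": 0, "dz": 0, "twist": -7, "claw": 1}, {"dx": 0, "dy": 0, "dz": 0, "twist": -7, "claw": 1}, {"dx": 0, "dy": 0, "dz": 0, "twist": -7, "claw": 1}, {"dx": 0, "dy": 0, "dz": 0, "twist": -7, "claw": 1}])

```text
t: 16.97
position: [469.7, -129.1, 158.3]
tcp_rot: [[-0.226, 0.974, 0.0], [0.974, 0.226, -0.0], [-0.0, -0.0, -1.0]]
contact_force: [0.2, -0.2, 0.7]
opening: 1.002
grip_force: 0.0
```

```bash
python3 - <<'E'
from h import *
s=state();print(s["position"],s["qpos"].round(2),s["tcp_rot"].round(3).tolist(),s["contact_force"])
capture("side");capture("side")
im,P=look("w3");print(state()["position"])
hsv=cv2.cvtColor(im,cv2.COLOR_RGB2HSV);H,S,V=[hsv[...,i].astype(int) for i in range(3)]
m=((H<5)|(H>174))&(S>150)&(V>60)&(P[...,2]>74)&(P[...,2]<90)&(P[...,0]<560)
k,L,st,ce=cv2.connectedComponentsWithStats(m.astype(np.uint8))
for i in range(1,k):
    if st[i,4]>100:
        q=P[L==i];print(ce[i],st[i],np.percentile(q[:,2],[5,50,95]),cv2.minAreaRect(q[:,:2].astype(np.float32)))
E
```

```text
[ 469.69127321 -129.11693149  158.29032802] [-0.16  0.47  0.4   2.06 -0.3   0.66  0.67] [[-0.226, 0.974, 0.0], [0.974, 0.226, -0.0], [-0.0, -0.0, -1.0]] [ 0.20521208 -0.16851085  0.69572217]
[ 469.66218359 -129.24723366  158.35360484]
[254.20418581 204.18759571] [ 229  166   52   79 3918] [80.70526097 82.09784083 83.10453982] ((467.3164978027344, -127.90819549560547), (39.1844482421875, 64.70987701416016), 12.251517295837402)
```

send_rows(increments=[{"dx": 0, "dy": 0, "dz": 0.6, "twist": 0, "claw": 1}, {"dx": 0, "dy": 0, "dz": 1.4, "twist": 0, "claw": 1}, {"dx": 0, "dy": 0, "dz": 1.6, "twist": 0, "claw": 1}, {"dx": 0, "dy": 0, "dz": 1.6, "twist": 0, "claw": 1}, {"dx": 0, "dy": 0, "dz": 1.6, "twist": 0, "claw": 1}, {"dx": 0, "dy": 0, "dz": 1.5, "twist": 0, "claw": 1}, {"dx": 0, "dy": 0, "dz": 1, "twist": 0, "claw": 1}, {"dx": 0, "dy": 0, "dz": 0.5, "twist": 0, "claw": 1}, {"dx": 0, "dy": 0, "dz": 0, "twist": 0, "claw": 1}, {"dx": 0, "dy": 0, "dz": 0, "twist": 0, "claw": 1}])

```text
t: 17.95
position: [469.8, -129.2, 60.5]
tcp_rot: [[-0.22, 0.976, -0.0], [0.976, 0.22, -0.0], [-0.0, -0.0, -1.0]]
contact_force: [-0.2, -0.4, -1.4]
opening: 1.001
grip_force: 0.0
```

send_rows(increments=[{"dx": 0, "dy": 0, "dz": 0, "twist": 0, "claw": 0}, {"dx": 0, "dy": 0, "dz": 0, "twist": 0, "claw": 0}, {"dx": 0, "dy": 0, "dz": 0, "twist": 0, "claw": 0}, {"dx": 0, "dy": 0, "dz": 0, "twist": 0, "claw": 0}, {"dx": 0, "dy": 0, "dz": 0, "twist": 0, "claw": 0}, {"dx": 0, "dy": 0, "dz": 0, "twist": 0, "claw": 0}, {"dx": 0, "dy": 0, "dz": 0, "twist": 0, "claw": 0}, {"dx": 0, "dy": 0, "dz": 0, "twist": 0, "claw": 0}, {"dx": 0, "dy": 0, "dz": 0, "twist": 0, "claw": 0}, {"dx": 0, "dy": 0, "dz": 0, "twist": 0, "claw": 0}], squeeze=40)

```text
t: 18.78
position: [469.8, -129.1, 60.7]
tcp_rot: [[-0.221, 0.975, 0.0], [0.975, 0.221, 0.0], [-0.0, 0.0, -1.0]]
contact_force: [-1.4, 1.2, 8.6]
opening: 0.462
grip_force: 46.6
```

Gripped at 39 mm across the broad faces. Lifting high and moving over the bay.

send_rows(increments=[{"dx": 0, "dy": 0, "dz": -0.8, "twist": 0, "claw": 0}, {"dx": 0, "dy": 0, "dz": -1.8, "twist": 0, "claw": 0}, {"dx": 0, "dy": 0, "dz": -2.5, "twist": 0, "claw": 0}, {"dx": 0, "dy": 0, "dz": -2.8, "twist": 0, "claw": 0}, {"dx": 0, "dy": 0, "dz": -2.8, "twist": 0, "claw": 0}, {"dx": 0, "dy": 0, "dz": -2.8, "twist": 0, "claw": 0}, {"dx": 0, "dy": 0, "dz": -2.8, "twist": 0, "claw": 0}, {"dx": 0, "dy": 0, "dz": -2.5, "twist": 0, "claw": 0}, {"dx": 0, "dy": 0, "dz": -1.8, "twist": 0, "claw": 0}, {"dx": 0, "dy": 0, "dz": -0.9, "twist": 0, "claw": 0}])

```text
t: 19.62
position: [470.0, -129.2, 277.8]
tcp_rot: [[-0.22, 0.975, 0.003], [0.975, 0.22, 0.0], [-0.0, 0.003, -1.0]]
contact_force: [0.3, 0.5, -2.8]
opening: 0.47
grip_force: 46.5
```

send_rows(increments=[{"dx": 0.8, "dy": 0.72, "dz": 0, "twist": 0, "claw": 0}, {"dx": 1.6, "dy": 1.44, "dz": 0, "twist": 0, "claw": 0}, {"dx": 1.92, "dy": 1.73, "dz": 0, "twist": 0, "claw": 0}, {"dx": 1.92, "dy": 1.73, "dz": 0, "twist": 0, "claw": 0}, {"dx": 1.92, "dy": 1.73, "dz": 0, "twist": 0, "claw": 0}, {"dx": 1.92, "dy": 1.73, "dz": 0, "twist": 0, "claw": 0}, {"dx": 1.92, "dy": 1.73, "dz": 0, "twist": 0, "claw": 0}, {"dx": 1.92, "dy": 1.73, "dz": 0, "twist": 0, "claw": 0}, {"dx": 1.44, "dy": 1.3, "dz": 0, "twist": 0, "claw": 0}, {"dx": 0.64, "dy": 0.56, "dz": 0, "twist": 0, "claw": 0}])

```text
t: 20.45
position: [575.3, 62.5, 273.4]
tcp_rot: [[-0.224, 0.975, -0.002], [0.975, 0.224, 0.0], [0.001, -0.002, -1.0]]
contact_force: [-0.1, 0.9, -3.4]
opening: 0.464
grip_force: 46.5
```

send_rows(increments=[{"dx": 0, "dy": 0, "dz": 0, "twist": 0, "claw": 0}, {"dx": 0, "dy": 0, "dz": 0, "twist": 0, "claw": 0}, {"dx": 0, "dy": 0, "dz": 0.5, "twist": 0, "claw": 0}, {"dx": 0, "dy": 0, "dz": 1, "twist": 0, "claw": 0}, {"dx": 0, "dy": 0, "dz": 1, "twist": 0, "claw": 0}, {"dx": 0, "dy": 0, "dz": 1, "twist": 0, "claw": 0}, {"dx": 0, "dy": 0, "dz": 1, "twist": 0, "claw": 0}, {"dx": 0, "dy": 0, "dz": 1, "twist": 0, "claw": 0}, {"dx": 0, "dy": 0, "dz": 1, "twist": 0, "claw": 0}, {"dx": 0, "dy": 0, "dz": 0.5, "twist": 0, "claw": 0}])

```text
t: 21.28
position: [574.4, 58.7, 203.6]
tcp_rot: [[-0.221, 0.975, -0.002], [0.975, 0.221, -0.0], [-0.0, -0.002, -1.0]]
contact_force: [-0.8, -0.1, -2.5]
opening: 0.459
grip_force: 46.4
```

```bash
python3 - <<'E'
from h import *
capture("side");capture("side")
s=state();print(s["position"],s["tcp_rot"].round(3).tolist(),s["contact_force"],"store",tostore(s["position"]))
im,P=look("w4");Q=tostore(P)
hsv=cv2.cvtColor(im,cv2.COLOR_RGB2HSV);H,S,V=[hsv[...,i].astype(int) for i in range(3)]
ins=(abs(Q[...,0])<170)&(abs(Q[...,1])<128)
m=ins&(Q[...,2]>100)&(Q[...,2]<116)&(abs(Q[...,0]+80)<45)
for a,b in((-110,-80),(-30,0),(0,30),(80,110)):
    k=m&(Q[...,1]>a)&(Q[...,1]<b); print(a,b,k.sum(),np.percentile(Q[k][:,1],[5,50,95]) if k.any() else '')
r=((H<5)|(H>174))&(S>150)&(V>50)&(Q[...,2]>100); 
if r.any(): print("red",r.sum(),np.percentile(Q[r],[2,50,98],axis=0).round(1))
E
```

```text
[574.49814637  58.71388212 204.21771657] [[-0.221, 0.975, -0.001], [0.975, 0.221, -0.0], [-0.0, -0.002, -1.0]] [-0.04001607 -0.01532191 -3.16686245] store [-80.39600796 -55.95730333 204.21771657]
-110 -80 0 
-30 0 768 [-17.13513664 -13.48123375 -11.49298981]
0 30 714 [12.53687975 15.43243771 18.31475175]
80 110 0 
red 13331 [[-98.9 -79.4 160.4]
 [-80.2 -39.4 225.7]
 [-61.6 -22.1 227.2]]
```

View pics/w4.png

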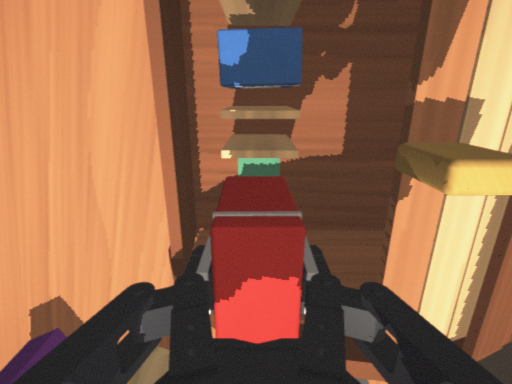

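Wrist view: the tin held at (256,260) is just above the bay. The divider at (260,150) has about 4.6 mm clearance, the far one about 7 mm, so I shift -1 mm and go down.

send_rows(increments=[{"dx": -0.1, "dy": 0, "dz": 0.4, "twist": 0, "claw": 0}, {"dx": 0, "dy": 0, "dz": 0.7, "twist": 0, "claw": 0}, {"dx": 0, "dy": 0, "dz": 0.7, "twist": 0, "claw": 0}, {"dx": 0, "dy": 0, "dz": 0.7, "twist": 0, "claw": 0}, {"dx": 0, "dy": 0, "dz": 0.7, "twist": 0, "claw": 0}, {"dx": 0, "dy": 0, "dz": 0.7, "twist": 0, "claw": 0}, {"dx": 0, "dy": 0, "dz": 0.7, "twist": 0, "claw": 0}, {"dx": 0, "dy": 0, "dz": 0.7, "twist": 0, "claw": 0}, {"dx": 0, "dy": 0, "dz": 0.5, "twist": 0, "claw": 0}, {"dx": 0, "dy": 0, "dz": 0.2, "twist": 0, "claw": 0}])

```text
t: 22.27
position: [574.8, 57.8, 144.3]
tcp_rot: [[-0.221, 0.975, -0.001], [0.975, 0.221, -0.0], [-0.0, -0.001, -1.0]]
contact_force: [0.2, -0.4, -3.6]
opening: 0.462
grip_force: 46.5
```

send_rows(increments=[{"dx": 0, "dy": 0, "dz": 0.4, "twist": 0, "claw": 0}, {"dx": 0, "dy": 0, "dz": 0.8, "twist": 0, "claw": 0}, {"dx": 0, "dy": 0, "dz": 1, "twist": 0, "claw": 0}, {"dx": 0, "dy": 0, "dz": 1, "twist": 0, "claw": 0}, {"dx": 0, "dy": 0, "dz": 1, "twist": 0, "claw": 0}, {"dx": 0, "dy": 0, "dz": 1, "twist": 0, "claw": 0}, {"dx": 0, "dy": 0, "dz": 0.7, "twist": 0, "claw": 0}, {"dx": 0, "dy": 0, "dz": 0.4, "twist": 0, "claw": 0}, {"dx": 0, "dy": 0, "dz": 0.2, "twist": 0, "claw": 0}, {"dx": 0, "dy": 0, "dz": 0, "twist": 0, "claw": 0}])

```text
t: 23.1
position: [575.0, 57.7, 79.9]
tcp_rot: [[-0.221, 0.975, -0.0], [0.975, 0.221, -0.0], [-0.0, -0.0, -1.0]]
contact_force: [-0.3, -0.5, -2.3]
opening: 0.465
grip_force: 46.5
```

send_rows(increments=[{"dx": 0, "dy": 0, "dz": 0.15, "twist": 0, "claw": 0}, {"dx": 0, "dy": 0, "dz": 0.15, "twist": 0, "claw": 0}, {"dx": 0, "dy": 0, "dz": 0.1, "twist": 0, "claw": 0}, {"dx": 0, "dy": 0, "dz": 0.1, "twist": 0, "claw": 0}, {"dx": 0, "dy": 0, "dz": 0.05, "twist": 0, "claw": 0}, {"dx": 0, "dy": 0, "dz": 0.05, "twist": 0, "claw": 0}, {"dx": 0, "dy": 0, "dz": 0.05, "twist": 0, "claw": 0}, {"dx": 0, "dy": 0, "dz": 0.05, "twist": 0, "claw": 0}, {"dx": 0, "dy": 0, "dz": 0, "twist": 0, "claw": 0}, {"dx": 0, "dy": 0, "dz": 0, "twist": 0, "claw": 0}])

```text
t: 23.93
position: [575.1, 57.8, 73.3]
tcp_rot: [[-0.221, 0.975, -0.0], [0.975, 0.221, -0.0], [-0.0, -0.0, -1.0]]
contact_force: [0.1, 0.7, -2.8]
opening: 0.468
grip_force: 46.5
```

send_rows(increments=[{"dx": 0, "dy": 0, "dz": 0.05, "twist": 0, "claw": 0}, {"dx": 0, "dy": 0, "dz": 0.05, "twist": 0, "claw": 0}, {"dx": 0, "dy": 0, "dz": 0.02, "twist": 0, "claw": 0}, {"dx": 0, "dy": 0, "dz": 0, "twist": 0, "claw": 0}, {"dx": 0, "dy": 0, "dz": 0, "twist": 0, "claw": 0}, {"dx": 0, "dy": 0, "dz": 0, "twist": 0, "claw": 0}, {"dx": 0, "dy": 0, "dz": 0, "twist": 0, "claw": 0}, {"dx": 0, "dy": 0, "dz": 0, "twist": 0, "claw": 0}, {"dx": 0, "dy": 0, "dz": 0, "twist": 0, "claw": 0}, {"dx": 0, "dy": 0, "dz": 0, "twist": 0, "claw": 0}])

```text
t: 24.77
position: [575.2, 57.8, 72.7]
tcp_rot: [[-0.221, 0.975, 0.0], [0.975, 0.221, 0.0], [0.0, 0.0, -1.0]]
contact_force: [-3.2, -0.2, 10.7]
opening: 0.462
grip_force: 47.1
```

On the floor (+10.7 N). Release, wait, lift straight out.

send_rows(increments=[{"dx": 0, "dy": 0, "dz": 0, "twist": 0, "claw": 0.8}, {"dx": 0, "dy": 0, "dz": 0, "twist": 0, "claw": 0.8}, {"dx": 0, "dy": 0, "dz": 0, "twist": 0, "claw": 0.8}, {"dx": 0, "dy": 0, "dz": 0, "twist": 0, "claw": 0.8}, {"dx": 0, "dy": 0, "dz": 0, "twist": 0, "claw": 0.8}, {"dx": 0, "dy": 0, "dz": 0, "twist": 0, "claw": 0.8}, {"dx": 0, "dy": 0, "dz": 0, "twist": 0, "claw": 0.8}, {"dx": 0, "dy": 0, "dz": -0.5, "twist": 0, "claw": 0.8}, {"dx": 0, "dy": 0, "dz": -1, "twist": 0, "claw": 0.8}, {"dx": 0, "dy": 0, "dz": -1.5, "twist": 0, "claw": 0.8}])

```text
t: 25.6
position: [574.7, 57.6, 102.3]
tcp_rot: [[-0.221, 0.975, -0.001], [0.975, 0.221, -0.0], [-0.0, -0.001, -1.0]]
contact_force: [0.3, -1.2, 0.1]
opening: 0.797
grip_force: 0.0
```

send_rows(increments=[{"dx": 0, "dy": 0, "dz": -2, "twist": 0, "claw": 0.8}, {"dx": 0, "dy": 0, "dz": -2.5, "twist": 0, "claw": 0.8}, {"dx": 0, "dy": 0, "dz": -2.5, "twist": 0, "claw": 0.8}, {"dx": 0, "dy": 0, "dz": -2.5, "twist": 0, "claw": 0.8}, {"dx": 0, "dy": 0, "dz": -2.5, "twist": 0, "claw": 0.8}, {"dx": 0, "dy": 0, "dz": -2.5, "twist": 0, "claw": 0.8}, {"dx": 0, "dy": 0, "dz": -2.5, "twist": 0, "claw": 0.8}, {"dx": 0, "dy": 0, "dz": -2, "twist": 0, "claw": 0.8}, {"dx": 0, "dy": 0, "dz": -1, "twist": 0, "claw": 0.8}, {"dx": 0, "dy": 0, "dz": 0, "twist": 0, "claw": 0.8}])

```text
t: 26.43
position: [575.7, 57.7, 304.7]
tcp_rot: [[-0.22, 0.975, 0.004], [0.975, 0.22, 0.001], [0.0, 0.004, -1.0]]
contact_force: [0.4, 0.4, -0.7]
opening: 0.801
grip_force: 0.0
```

```bash
python3 - <<'E'
from h import *
capture("side")
s=state();print(s["position"],s["qpos"].round(2))
im,P=look("w5");Q=tostore(P)
hsv=cv2.cvtColor(im,cv2.COLOR_RGB2HSV);H,S,V=[hsv[...,i].astype(int) for i in range(3)]
r=((H<5)|(H>174))&(S>150)&(V>40)&(Q[...,2]>84)&(Q[...,2]<100)&(abs(Q[...,0]+80)<40)&(abs(Q[...,1]+56)<45)
print("red top",r.sum(),np.percentile(Q[r],[1,50,99],axis=0).round(1),cv2.minAreaRect(Q[r][:,:2].astype(np.float32)))
rad=np.hypot(Q[...,0],Q[...,2]-15);b=(rad>205)&(rad<222)&(Q[...,2]>190)&(abs(Q[...,1])<25)
el=np.degrees(np.arctan2(Q[...,2]-15,-Q[...,0]));print("fin",b.sum(),np.percentile(el[b],[2,98]),np.percentile(Q[b][:,1],[2,98]))
E
```

```text
[575.22475255  57.80850873 303.01522912] [-0.52  0.42  0.45  1.68 -0.2   1.08  0.21]
red top 1644 [[-101.2  -85.9   91.9]
 [ -81.8  -53.5   94. ]
 [ -62.4  -23.6   95.7]] ((-81.70320892333984, -54.738861083984375), (62.806236267089844, 39.67244338989258), 89.4701919555664)
fin 1089 [86.69845582 95.28063379] [-6.03659486  7.07348393]
```

Placed well: tin top centre at store (-81.7,-54.7), aligned. Fin at elevation ~92°. Now back to the pull.

send_rows(increments=[{"dx": 0, "dy": 0, "dz": 0, "twist": -6.92, "claw": 0.6}, {"dx": 0, "dy": 0, "dz": 0, "twist": -6.92, "claw": 0.6}, {"dx": 0, "dy": 0, "dz": 0, "twist": -6.92, "claw": 0.6}, {"dx": 0, "dy": 0, "dz": 0, "twist": -6.92, "claw": 0.6}, {"dx": 0, "dy": 0, "dz": 0, "twist": -6.92, "claw": 0.6}, {"dx": 0, "dy": 0, "dz": 0, "twist": -6.92, "claw": 0.6}, {"dx": 0, "dy": 0, "dz": 0, "twist": -6.92, "claw": 0.6}, {"dx": 0, "dy": 0, "dz": 0, "twist": -6.92, "claw": 0.6}, {"dx": 0, "dy": 0, "dz": 0, "twist": -6.92, "claw": 0.6}, {"dx": 0, "dy": 0, "dz": 0, "twist": -6.92, "claw": 0.6}])

```text
t: 27.37
position: [574.6, 57.8, 300.7]
tcp_rot: [[-0.991, 0.134, -0.002], [0.134, 0.991, -0.0], [0.002, -0.001, -1.0]]
contact_force: [0.6, -0.1, 0.5]
opening: 0.605
grip_force: 0.0
```

send_rows(increments=[{"dx": 0, "dy": 0, "dz": 0, "twist": -6.92, "claw": 0.6}, {"dx": 0, "dy": 0, "dz": 0, "twist": -6.92, "claw": 0.6}, {"dx": 0, "dy": 0, "dz": 0, "twist": -6.92, "claw": 0.6}, {"dx": -1.45, "dy": 0.93, "dz": 0, "twist": 0, "claw": 0.6}, {"dx": -1.45, "dy": 0.93, "dz": 0, "twist": 0, "claw": 0.6}, {"dx": -1.45, "dy": 0.93, "dz": 0, "twist": 0, "claw": 0.6}, {"dx": -1.45, "dy": 0.93, "dz": 0, "twist": 0, "claw": 0.6}, {"dx": -1.45, "dy": 0.93, "dz": 0, "twist": 0, "claw": 0.6}, {"dx": -1.45, "dy": 0.93, "dz": 0, "twist": 0, "claw": 0.6}, {"dx": 0, "dy": 0, "dz": 0, "twist": 0, "claw": 0.6}])

```text
t: 28.2
position: [648.3, 134.0, 299.8]
tcp_rot: [[-0.975, -0.222, -0.002], [-0.222, 0.975, 0.001], [0.002, 0.001, -1.0]]
contact_force: [0.5, 1.2, 0.5]
opening: 0.598
grip_force: 0.0
```

```bash
python3 - <<'E'
from h import *
capture("side");s=state();print(s["position"],s["tcp_rot"].round(3).tolist(),tostore(s["position"]))
for a,b in((92,69),(69,47),(47,25.5)):
    e=np.radians(np.linspace(a,b,11)); x=-202*np.cos(e); z=202*np.sin(e)
    print([(float(round(-i/10,2)),float(round(-j/10,2))) for i,j in zip(np.diff(x),np.diff(z))])
E
```

```text
[647.5643895  132.63846206 299.91399576] [[-0.975, -0.222, -0.003], [-0.222, 0.975, -0.0], [0.003, 0.0, -1.0]] [7.15423525e+00 6.47844465e-02 2.99913996e+02]
[(0.81, -0.01), (0.81, 0.02), (0.81, 0.05), (0.81, 0.09), (0.8, 0.12), (0.8, 0.15), (0.79, 0.18), (0.78, 0.21), (0.77, 0.24), (0.76, 0.28)]
[(0.72, 0.29), (0.71, 0.32), (0.69, 0.35), (0.68, 0.37), (0.67, 0.4), (0.65, 0.42), (0.63, 0.45), (0.62, 0.47), (0.6, 0.5), (0.58, 0.52)]
[(0.54, 0.53), (0.52, 0.55), (0.5, 0.57), (0.48, 0.59), (0.46, 0.6), (0.44, 0.62), (0.41, 0.64), (0.39, 0.65), (0.36, 0.66), (0.34, 0.68)]
```

send_rows(increments=[{"dx": 0, "dy": 0, "dz": 1, "twist": 0, "claw": 0.6}, {"dx": 0, "dy": 0, "dz": 1.8, "twist": 0, "claw": 0.6}, {"dx": 0, "dy": 0, "dz": 2, "twist": 0, "claw": 0.6}, {"dx": 0, "dy": 0, "dz": 2, "twist": 0, "claw": 0.6}, {"dx": 0, "dy": 0, "dz": 1.1, "twist": 0, "claw": 0.6}, {"dx": 0, "dy": 0, "dz": 0.4, "twist": 0, "claw": 0.6}, {"dx": 0, "dy": 0, "dz": 0, "twist": 0, "claw": 0.6}, {"dx": 0, "dy": 0, "dz": 0, "twist": 0, "claw": 0}, {"dx": 0, "dy": 0, "dz": 0, "twist": 0, "claw": 0}, {"dx": 0, "dy": 0, "dz": 0, "twist": 0, "claw": 0}], squeeze=30)

```text
t: 29.08
position: [648.1, 131.4, 220.1]
tcp_rot: [[-0.976, -0.22, 0.001], [-0.22, 0.976, 0.0], [-0.001, 0.0, -1.0]]
contact_force: [0.3, 0.5, 0.1]
opening: 0.177
grip_force: 0.0
```

send_rows(increments=[{"dx": 0, "dy": 0, "dz": 0, "twist": 0, "claw": 0}, {"dx": 0, "dy": 0, "dz": 0, "twist": 0, "claw": 0}, {"dx": 0, "dy": 0, "dz": 0, "twist": 0, "claw": 0}, {"dx": 0, "dy": 0, "dz": 0, "twist": 0, "claw": 0}, {"dx": 0, "dy": 0, "dz": 0, "twist": 0, "claw": 0}, {"dx": 0, "dy": 0, "dz": 0, "twist": 0, "claw": 0}, {"dx": 0, "dy": 0, "dz": 0, "twist": 0, "claw": 0}, {"dx": 0, "dy": 0, "dz": 0, "twist": 0, "claw": 0}, {"dx": 0, "dy": 0, "dz": 0, "twist": 0, "claw": 0}, {"dx": 0, "dy": 0, "dz": 0, "twist": 0, "claw": 0}])

```text
t: 29.92
position: [648.1, 131.5, 220.1]
tcp_rot: [[-0.976, -0.22, 0.001], [-0.22, 0.976, 0.0], [-0.002, 0.0, -1.0]]
contact_force: [-1.4, 1.1, 7.2]
opening: 0.159
grip_force: 31.7
```

send_rows(increments=[{"dx": 0.81, "dy": 0, "dz": 0, "twist": 0, "claw": 0}, {"dx": 0.81, "dy": 0, "dz": 0.02, "twist": 0, "claw": 0}, {"dx": 0.81, "dy": 0, "dz": 0.05, "twist": 0, "claw": 0}, {"dx": 0.81, "dy": 0, "dz": 0.09, "twist": 0, "claw": 0}, {"dx": 0.8, "dy": 0, "dz": 0.12, "twist": 0, "claw": 0}, {"dx": 0.8, "dy": 0, "dz": 0.15, "twist": 0, "claw": 0}, {"dx": 0.79, "dy": 0, "dz": 0.18, "twist": 0, "claw": 0}, {"dx": 0.78, "dy": 0, "dz": 0.21, "twist": 0, "claw": 0}, {"dx": 0.77, "dy": 0, "dz": 0.24, "twist": 0, "claw": 0}, {"dx": 0.76, "dy": 0, "dz": 0.28, "twist": 0, "claw": 0}])

```text
t: 30.75
position: [570.8, 114.3, 206.6]
tcp_rot: [[-0.975, -0.22, 0.003], [-0.22, 0.975, 0.001], [-0.003, 0.0, -1.0]]
contact_force: [4.1, 1.7, 6.1]
opening: 0.157
grip_force: 32.8
```

send_rows(increments=[{"dx": 0.72, "dy": 0, "dz": 0.29, "twist": 0, "claw": 0}, {"dx": 0.71, "dy": 0, "dz": 0.32, "twist": 0, "claw": 0}, {"dx": 0.69, "dy": 0, "dz": 0.35, "twist": 0, "claw": 0}, {"dx": 0.68, "dy": 0, "dz": 0.37, "twist": 0, "claw": 0}, {"dx": 0.67, "dy": 0, "dz": 0.4, "twist": 0, "claw": 0}, {"dx": 0.65, "dy": 0, "dz": 0.42, "twist": 0, "claw": 0}, {"dx": 0.63, "dy": 0, "dz": 0.45, "twist": 0, "claw": 0}, {"dx": 0.62, "dy": 0, "dz": 0.47, "twist": 0, "claw": 0}, {"dx": 0.6, "dy": 0, "dz": 0.5, "twist": 0, "claw": 0}, {"dx": 0.58, "dy": 0, "dz": 0.52, "twist": 0, "claw": 0}])

```text
t: 31.58
position: [506.3, 99.8, 165.2]
tcp_rot: [[-0.975, -0.22, 0.001], [-0.22, 0.975, 0.001], [-0.001, 0.0, -1.0]]
contact_force: [0.8, 3.1, 6.1]
opening: 0.157
grip_force: 36.1
```

send_rows(increments=[{"dx": 0.54, "dy": 0, "dz": 0.53, "twist": 0, "claw": 0}, {"dx": 0.52, "dy": 0, "dz": 0.55, "twist": 0, "claw": 0}, {"dx": 0.5, "dy": 0, "dz": 0.57, "twist": 0, "claw": 0}, {"dx": 0.48, "dy": 0, "dz": 0.59, "twist": 0, "claw": 0}, {"dx": 0.46, "dy": 0, "dz": 0.6, "twist": 0, "claw": 0}, {"dx": 0.44, "dy": 0, "dz": 0.62, "twist": 0, "claw": 0}, {"dx": 0.41, "dy": 0, "dz": 0.64, "twist": 0, "claw": 0}, {"dx": 0.38, "dy": 0, "dz": 0.55, "twist": 0, "claw": 0}, {"dx": 0.2, "dy": 0, "dz": 0.3, "twist": 0, "claw": 0}, {"dx": 0, "dy": 0, "dz": 0, "twist": 0, "claw": 0}])

```text
t: 32.42
position: [467.8, 91.2, 114.9]
tcp_rot: [[-0.975, -0.22, 0.0], [-0.22, 0.975, 0.0], [-0.0, 0.0, -1.0]]
contact_force: [1.1, 4.7, -3.2]
opening: 0.157
grip_force: 36.6
```

send_rows(increments=[{"dx": 0.12, "dy": 0, "dz": 0.22, "twist": 0, "claw": 0}, {"dx": 0.12, "dy": 0, "dz": 0.24, "twist": 0, "claw": 0}, {"dx": 0.12, "dy": 0, "dz": 0.24, "twist": 0, "claw": 0}, {"dx": 0.12, "dy": 0, "dz": 0.24, "twist": 0, "claw": 0}, {"dx": 0.06, "dy": 0, "dz": 0.2, "twist": 0, "claw": 0}, {"dx": 0.05, "dy": 0, "dz": 0.1, "twist": 0, "claw": 0}, {"dx": 0, "dy": 0, "dz": 0, "twist": 0, "claw": 0}, {"dx": 0, "dy": 0, "dz": 0, "twist": 0, "claw": 0}, {"dx": 0, "dy": 0, "dz": 0, "twist": 0, "claw": 0}, {"dx": 0, "dy": 0, "dz": 0, "twist": 0, "claw": 0}])

```text
t: 33.25
position: [461.6, 89.8, 102.7]
tcp_rot: [[-0.975, -0.22, -0.001], [-0.22, 0.975, 0.0], [0.001, 0.0, -1.0]]
contact_force: [-2.8, 5.4, -0.4]
opening: 0.155
grip_force: 37.5
```

```bash
python3 - <<'E'
from h import *
s=state();q=tostore(s["position"]);print(q,np.degrees(np.arctan2(q[2]-15,-q[0])),np.hypot(q[0],q[2]-15),s["contact_force"])
E
```

```text
[-183.65982358   -0.80545252  102.69588654] 25.52404875995412 203.52272431930672 [-2.8145231   5.44559684 -0.38221526]
```

send_rows(increments=[{"dx": 0.05, "dy": 0, "dz": 0.1, "twist": 0, "claw": 0}, {"dx": 0.05, "dy": 0, "dz": 0.1, "twist": 0, "claw": 0}, {"dx": 0.05, "dy": 0, "dz": 0.1, "twist": 0, "claw": 0}, {"dx": 0.05, "dy": 0, "dz": 0.1, "twist": 0, "claw": 0}, {"dx": 0, "dy": 0, "dz": 0, "twist": 0, "claw": 0}, {"dx": 0, "dy": 0, "dz": 0, "twist": 0, "claw": 0}, {"dx": 0, "dy": 0, "dz": 0, "twist": 0, "claw": 0}, {"dx": 0, "dy": 0, "dz": 0, "twist": 0, "claw": 0}, {"dx": 0, "dy": 0, "dz": 0, "twist": 0, "claw": 0}, {"dx": 0, "dy": 0, "dz": 0, "twist": 0, "claw": 0}])

```text
t: 34.08
position: [461.1, 89.7, 100.9]
tcp_rot: [[-0.975, -0.22, 0.002], [-0.22, 0.975, 0.001], [-0.003, 0.001, -1.0]]
contact_force: [-10.2, 3.1, 56.0]
opening: 0.156
grip_force: 45.9
```

Stop reached (56 N). Relax slightly, release and retreat.

send_rows(increments=[{"dx": -0.08, "dy": 0, "dz": -0.2, "twist": 0, "claw": 0}, {"dx": 0, "dy": 0, "dz": 0, "twist": 0, "claw": 0.6}, {"dx": 0, "dy": 0, "dz": 0, "twist": 0, "claw": 0.6}, {"dx": 0, "dy": 0, "dz": 0, "twist": 0, "claw": 0.6}, {"dx": 0, "dy": 0, "dz": 0, "twist": 0, "claw": 0.6}, {"dx": 0, "dy": 0, "dz": -1, "twist": 0, "claw": 0.6}, {"dx": 0, "dy": 0, "dz": -2.5, "twist": 0, "claw": 0.6}, {"dx": 0, "dy": 0, "dz": -3, "twist": 0, "claw": 0.6}, {"dx": 0, "dy": 0, "dz": -3, "twist": 0, "claw": 0.6}, {"dx": 0, "dy": 0, "dz": -3, "twist": 0, "claw": 0.6}])

```text
t: 34.92
position: [460.6, 89.0, 227.9]
tcp_rot: [[-0.976, -0.22, -0.0], [-0.22, 0.976, -0.0], [0.0, -0.0, -1.0]]
contact_force: [-0.1, 0.9, -0.8]
opening: 0.598
grip_force: 0.0
```

send_rows(increments=[{"dx": 0, "dy": 0, "dz": -2, "twist": 0, "claw": 0.6}, {"dx": 0, "dy": 0, "dz": -1, "twist": 0, "claw": 0.6}, {"dx": 0, "dy": 0, "dz": 0, "twist": 0, "claw": 0.6}, {"dx": 0, "dy": 0, "dz": 0, "twist": 0, "claw": 0.6}, {"dx": 0, "dy": 0, "dz": 0, "twist": 0, "claw": 0.6}, {"dx": 0, "dy": 0, "dz": 0, "twist": 0, "claw": 0.6}, {"dx": 0, "dy": 0, "dz": 0, "twist": 0, "claw": 0.6}, {"dx": 0, "dy": 0, "dz": 0, "twist": 0, "claw": 0.6}, {"dx": 0, "dy": 0, "dz": 0, "twist": 0, "claw": 0.6}, {"dx": 0, "dy": 0, "dz": 0, "twist": 0, "claw": 0.6}])

```text
t: 35.75
position: [461.0, 89.3, 255.7]
tcp_rot: [[-0.975, -0.22, -0.0], [-0.22, 0.975, -0.0], [0.0, -0.0, -1.0]]
contact_force: [0.8, -0.0, -0.5]
opening: 0.6
grip_force: 0.0
```

```bash
python3 - <<'E'
from h import *
print(state()["position"])
im,P=look("w6");Q=tostore(P)
rad=np.hypot(Q[...,0],Q[...,2]-15);el=np.degrees(np.arctan2(Q[...,2]-15,-Q[...,0]))
b=(rad>200)&(rad<222)&(el>5)&(el<60)&(abs(Q[...,1])<20)
print(b.sum(),np.percentile(el[b],[2,98]),np.percentile(rad[b],[2,98]))
E
```

```text
[461.01827464  89.27435243 255.658114  ]
466 [23.42007693 31.87121489] [200.86333305 216.57432515]
```

View pics/w6.png

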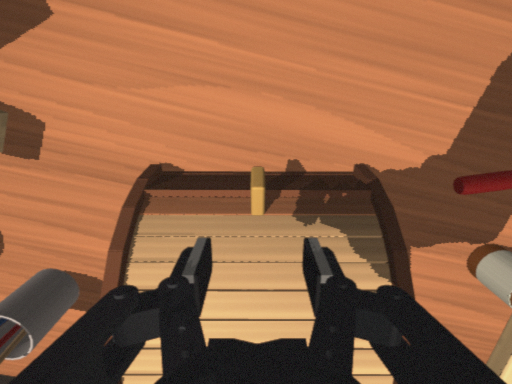

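Wrist view: door down on the sill, fin at (258,190), elevation about 27.5°. That is close to 26° but within camera bias of the tolerance, so I verify by pressing the closed fingertips gently on top of the fin (contact expected at TCP z≈143 if shut).

send_rows(increments=[{"dx": 0, "dy": 0, "dz": 0.6, "twist": 0, "claw": 0}, {"dx": 0, "dy": 0, "dz": 1.4, "twist": 0, "claw": 0}, {"dx": 0, "dy": 0, "dz": 2, "twist": 0, "claw": 0}, {"dx": 0, "dy": 0, "dz": 2, "twist": 0, "claw": 0}, {"dx": 0, "dy": 0, "dz": 2, "twist": 0, "claw": 0}, {"dx": 0, "dy": 0, "dz": 1.4, "twist": 0, "claw": 0}, {"dx": 0, "dy": 0, "dz": 0.6, "twist": 0, "claw": 0}, {"dx": 0, "dy": 0, "dz": 0.2, "twist": 0, "claw": 0}, {"dx": 0, "dy": 0, "dz": 0, "twist": 0, "claw": 0}, {"dx": 0, "dy": 0, "dz": 0, "twist": 0, "claw": 0}])

```text
t: 36.63
position: [461.4, 89.3, 154.5]
tcp_rot: [[-0.976, -0.22, 0.001], [-0.22, 0.976, 0.0], [-0.001, 0.0, -1.0]]
contact_force: [-0.5, -0.0, -0.5]
opening: 0.003
grip_force: 0.0
```

send_rows(increments=[{"dx": 0, "dy": 0, "dz": 0.1, "twist": 0, "claw": 0}, {"dx": 0, "dy": 0, "dz": 0.1, "twist": 0, "claw": 0}, {"dx": 0, "dy": 0, "dz": 0.1, "twist": 0, "claw": 0}, {"dx": 0, "dy": 0, "dz": 0, "twist": 0, "claw": 0}, {"dx": 0, "dy": 0, "dz": 0, "twist": 0, "claw": 0}, {"dx": 0, "dy": 0, "dz": 0, "twist": 0, "claw": 0}, {"dx": 0, "dy": 0, "dz": 0, "twist": 0, "claw": 0}, {"dx": 0, "dy": 0, "dz": 0, "twist": 0, "claw": 0}, {"dx": 0, "dy": 0, "dz": 0, "twist": 0, "claw": 0}, {"dx": 0, "dy": 0, "dz": 0, "twist": 0, "claw": 0}])

```text
t: 37.47
position: [461.1, 89.3, 150.9]
tcp_rot: [[-0.976, -0.22, -0.0], [-0.22, 0.976, -0.0], [0.0, -0.0, -1.0]]
contact_force: [-0.8, 0.5, 0.6]
opening: 0.0
grip_force: 0.0
```

send_rows(increments=[{"dx": 0, "dy": 0, "dz": 0.1, "twist": 0, "claw": 0}, {"dx": 0, "dy": 0, "dz": 0.1, "twist": 0, "claw": 0}, {"dx": 0, "dy": 0, "dz": 0.1, "twist": 0, "claw": 0}, {"dx": 0, "dy": 0, "dz": 0.1, "twist": 0, "claw": 0}, {"dx": 0, "dy": 0, "dz": 0.1, "twist": 0, "claw": 0}, {"dx": 0, "dy": 0, "dz": 0.1, "twist": 0, "claw": 0}, {"dx": 0, "dy": 0, "dz": 0, "twist": 0, "claw": 0}, {"dx": 0, "dy": 0, "dz": 0, "twist": 0, "claw": 0}, {"dx": 0, "dy": 0, "dz": 0, "twist": 0, "claw": 0}, {"dx": 0, "dy": 0, "dz": 0, "twist": 0, "claw": 0}])

```text
t: 38.3
position: [461.1, 89.3, 144.9]
tcp_rot: [[-0.976, -0.22, 0.0], [-0.22, 0.976, -0.0], [-0.0, -0.0, -1.0]]
contact_force: [0.3, 0.3, 0.4]
opening: 0.001
grip_force: 0.0
```

No contact down to a tip height of 126 mm, so the fin's top edge is at most about 1 mm above its shut height: the door is shut well within tolerance. Retreat and hand in.

send_rows(increments=[{"dx": 0, "dy": 0, "dz": -1, "twist": 0, "claw": 0}, {"dx": 0, "dy": 0, "dz": -2, "twist": 0, "claw": 0}, {"dx": 0, "dy": 0, "dz": -2.5, "twist": 0, "claw": 0}, {"dx": 0, "dy": 0, "dz": -2.5, "twist": 0, "claw": 0}, {"dx": 0, "dy": 0, "dz": -2, "twist": 0, "claw": 0}, {"dx": 0, "dy": 0, "dz": -1, "twist": 0, "claw": 0}, {"dx": 0, "dy": 0, "dz": 0, "twist": 0, "claw": 0}, {"dx": 0, "dy": 0, "dz": 0, "twist": 0, "claw": 0}, {"dx": 0, "dy": 0, "dz": 0, "twist": 0, "claw": 0}, {"dx": 0, "dy": 0, "dz": 0, "twist": 0, "claw": 0}])

```text
t: 39.13
position: [460.7, 89.2, 254.3]
tcp_rot: [[-0.975, -0.22, -0.001], [-0.22, 0.975, -0.0], [0.001, -0.0, -1.0]]
contact_force: [0.8, 0.1, 0.2]
opening: 0.0
grip_force: 0.0
```

```bash
python3 -c "
from station import finish_job
print(finish_job())"
```

```text
the job is handed in; nothing more can be done
None
```

The job is handed in at 39 s of the 72 s allowed: the red tin stands upright on the green pad with a broad face to the door, the tambour is shut, and the arm is clear; the judge's result was not shown.

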